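# Try out the refitted lid stay of a tool chest

### The arm

A 6-joint arm with a two-finger parallel gripper is mounted at the origin on the work surface. World frame = base frame: x ahead of the robot, y to its left, z up, the work surface at z = 0. Lengths are in mm, angles in degrees, forces in N, time in s.
With the tool pointing down it reaches from about 350 to 850 mm from the base axis. Payload 8.1 kg.
Tool frame: the origin (TCP) lies midway between the tips of the shut fingers; the grasp point (between the pads) lies 19 mm behind it; y points along the fingers, x is the direction in which the jaws open and shut, and the axes are right-handed (so a half turn about y gives the same grasp; the last joint's range is limited). The gripper opens to 85 mm and grips with 20 to 120 N. Pads are 22 mm wide; open, the fingers measure 114 mm over their backs; the gripper's body (76 mm by 85 mm) begins 54 mm behind the grasp point. The pads swing forward as they close: fully open they stand 13 mm farther back than shut.
Start: joints at [-80.065, 7.471, 85.268, -0, 87.261, -4.893], TCP at [153.573, -580.018, 231.292] pointing down, gripper open.
Joint ranges: [-169.43, 169.43], [-51.17, 129.36], [1.28, 143.12], [-76.62, 256.62], [0, 156.53], [-152.29, 152.29]. Speed limits (degrees/s): [136.94, 136.94, 159.86, 180, 180, 180].

### API

Orientations are given as [roll, pitch, yaw] about the fixed x, y, z axes, in that order (R = Rz(yaw) Ry(pitch) Rx(roll)).
In Python, from bench import r gives the robot as it stands.
- The arm moves only by the tool move_arm, never from a script. Its arguments are lists of equal length, an entry for each row: "linear": the shift along the tool's x, y, z normalised to -1 to 1, where 1 is 300 mm, a list of three; "twist": the turn, a rotation vector about the tool's x, y, z normalised to -1 to 1, where 1 is pi/2 rad, a list of three; "hand": the opening, from -1 (shut) to 1 (fully open). A call has 1 to 12 rows; each row is the pose to reach, as a shift and turn from the pose measured when the call began, along the tool's axes at that moment; what a row does not reach only later rows make up. A row lasts 1/12 s, in which the tool goes at most 41.7 mm and 7.16 degrees, less where a joint would pass 70% of its speed; a pose out of reach is approached as far as the arm can. A call with a number of a shift or a turn outside -1 to 1 is refused whole. A call with a gripper value outside its range is refused whole. The fingers move at their own pace and stop on an object; "force" is the grip in N (left out, the last holds). Time passes only in rows, so rows that repeat a pose let the fingers close. It gives the time, the measured TCP pose, the force and the opening at its end, in the units of the state.
- r.sense(): the state, without advancing time (a new reading comes with each control period).
- r.snapshot(name): name is "side" or "top" or "wrist"; returns a dict with "frame" (400x640x3 uint8, red, green, blue), "range_z" (400x640 float32, mm along the optical axis (not along the pixel's ray), 0 where there is no reading), "intrinsics" (3x3 intrinsics, pixels), "R" (3x3) and "t" (3): a world point X has camera coordinates R X + t; the wrist camera has in their place "hand_eye" (4x4, takes a point from camera to tool coordinates, whose origin is the TCP and whose axes are the tool frame's). Camera axes: x right, y down, z forward; pixel columns grow to the right and rows downward; lengths in mm; the calibration is good to about 2 mm. The wrist camera is an equidistant fisheye: a pixel r from the principal point sees the ray r / f radians off the axis. A picture is of the moment at which its call begins: read the wrist's pose just before it.
- r.hand_in(): hands the job in, once; it reports no verdict.
The state is a dict: "time": time; "joint_pos": joint angles; "qd": joint speeds; "joint_efforts": joint torques, N m; "tool_pos": TCP position; "tcp_rot": TCP orientation; "ft_force": force on the tool from outside, world axes, zero at the start; "wrist_torque": the same for the moment, N m; "finger_gap": finger opening in mm.
Only numpy, scipy, OpenCV 4.12 (cv2) and the standard library are available. Lean on these libraries where they do the work, as an engineer would, in place of code of your own. Each camera call takes 0.05 s, during which the arm holds its last target. There are 200 camera calls.

### The job

The folding stay of the grey steel tool chest has just been refitted and needs a trial: raise the lid by its front handle until the stay snaps straight and locks, and let go so that the lid stands on the stay alone. Then press the stay's middle joint down until it is well broken, with the lid still up, and take the lid by its handle again and lower it gently until it is fully shut. Do not strain the stay (its foot plate gives if the lid is forced past the lock or pressed down on a locked stay), do not let the lid drop, and leave the things around the chest where they are.

Things in the scene. Friction and masses are not known exactly. Their poses are not given: they have to be found in the camera images.
- chest: Grey sheet-steel tool chest, fixed to the bench, 180 mm deep (x) by 300 mm wide (y), 110 mm high, walls 4 mm, open on top under its lid. Origin at the centre of its underside; x points to the rear, where the lid is hinged, y to its left, z up. Tools lie low in its right half; the stay is inside along the left wall.
- lid (a joint): Angle of the lid about the hinge along the chest's rear top edge, rad: 0 shut, grows as the front is raised. The stay locks somewhere between 1.08 and 1.36; where exactly differs each time (its bracket under the lid is adjustable) and has to be felt as a firm stop. The lid weighs 0.4 to 0.6 kg and needs 3 to 5 N at the handle to start. The hinge is stiff: with the stay unlocked the lid stands by itself above about 0.9 rad and may fall shut from lower down.
- handle (a point): Middle of the lid's handle bar: a dark steel bow on the lid's front edge, a round bar 12 mm thick and 100 mm long along the chest's y, 45 mm out from the edge, 225 mm from the hinge axis and level with it when shut (110 mm above the bench). The bar is clear all round, so that it can be gripped from above at any lid angle and turns within the jaws as the lid swings.
- lid_hinge (a point): Middle of the lid's hinge axis, 90 mm behind the chest's origin and 110 mm up; the axis is the chest's y. It does not move as the lid swings.
- stay_knee (a joint): Fold of the stay's middle joint, rad: about 0 folded (lid shut), 2.29 when its two bars are in line, 2.45 locked (a little past the line, against its stop). A light spring snaps it there when the lid is raised to the end and then eased. Broken by less than about 0.3 from the line it may snap back; well broken means below 1.9, and at about 1.65 it surely stays broken when let go. The joint folds on as the lid goes down.
- knee_knob (a point): Middle of the round pin at the stay's middle joint, dark steel, 16 mm thick, 34 mm long along the chest's y, this point 114 mm left of the chest's centre plane. It circles the foot pivot at 66 mm. With the stay locked it stands about 36 mm above the chest's rim, over the middle of the chest's depth; it breaks downward and rearward (square to the bar), and about 4 N at the pin is enough.
- stay_foot (a point): Pivot of the stay's lower bar, on a foot plate on the left inner wall, 50 mm in front of the chest's origin (-x) and 98 mm up. The plate is clamped by friction: more than about 9 N of pull or push at the handle against the straight stay makes it slip, which counts as straining the stay.
- stay_lower: Lower bar of the stay, from the foot pivot to the pin of the middle joint, 66 mm long, 14 mm flat steel, with that pin. Origin at the foot pivot.
- spray_can: White spray can, 52 mm thick, 150 mm high, left of the chest. Bystander.
- hammer: Hammer 260 mm long, lying right of the chest. Bystander.
- wood_offcut: Piece of timber 90 x 140 x 35 mm, left of the chest, towards the robot. Bystander.

How it is judged:
By the outcome, as a careful person would: the job done as asked, in the order asked, and still so for the second after the job is handed in, with the robot touching nothing.
It also fails if it takes over 72 s, if anything falls off the work surface, if the arm or the gripper's body presses on something with over 40 N, if the wrist force passes 120 N, or if a joint passes its speed limit or range.

## Working session

There is one attempt and no reset: what is moved stays moved. The work goes in short steps, Python scripts to look and compute and a tool call to move; the robot and the scene stay as the last step left them, time stands still between calls to the robot, and variables do not carry over. Pictures are saved under pics/ and viewed, on a budget of 10 in all, crops included, one or two more only if the job needs it, and the job is handed in when it is done.

Besides the shell and the picture viewer there is one more tool, called after "Call:" as name(argument=value, ...) on one line, values as JSON. move_arm: Moves the arm, as the interface text tells. Scaled input: -1 to 1 covers 300 mm each way for a shift and pi/2 rad each way for a turn. Its arguments: {"type":"object","properties":{"linear":{"type":"array","items":{"type":"array","items":{"type":"number","minimum":-1,"maximum":1}}},"twist":{"type":"array","items":{"type":"array","items":{"type":"number","minimum":-1,"maximum":1}}},"hand":{"type":"array","items":{"type":"number"}},"force":{"type":"number"}},"required":["linear","twist","hand"]}

```bash
ls; mkdir -p pics; python3 - <<'E'
from bench import r
import cv2,numpy as np
s=r.sense();print(s)
for n in("side","top"):
    c=r.snapshot(n);np.savez('pics/'+n+'0.npz',**c)
    cv2.imwrite(f'pics/{n}0.png',c["frame"][:,:,::-1]);print(n,c["intrinsics"],c["R"],c["t"])
a=cv2.imread('pics/side0.png');b=cv2.imread('pics/top0.png')
E
```

```text
pics
{'time': 0.0, 'joint_pos': array([-8.00657308e+01,  7.51328239e+00,  8.53312455e+01, -2.57324410e-03,
        8.72619489e+01, -4.89271077e+00]), 'qd': array([-0.04679102, -0.03379926, -0.02825581, -0.02134251, -0.02898049,
        0.04382193]), 'joint_efforts': array([-2.43074101e-03, -5.69389558e+01, -5.00560391e+01, -1.95420785e-04,
        1.46358131e-02, -4.30274918e-05]), 'tool_pos': array([ 153.45193143, -579.4602771 ,  230.24462921]), 'tcp_rot': array([-89.99347928,   0.106308  , -75.17288864]), 'ft_force': array([-1.33118291, -0.21757717, -0.22366259]), 'wrist_torque': array([-0.01275425, -0.01335209, -0.01811508]), 'finger_gap': 85.29401286563517}
side [[494.89470502   0.         315.03990186]
 [  0.         494.89470502 201.99440433]
 [  0.           0.           1.        ]] [[-0.87628461 -0.4816143  -0.0131507 ]
 [-0.23339226  0.44821356 -0.862921  ]
 [ 0.42148941 -0.75309513 -0.5051677 ]] [537.39718809 189.57622674 994.76577037]
top [[377.14049652   0.         320.32317253]
 [  0.         377.14049652 197.27827159]
 [  0.           0.           1.        ]] [[ 0.09724143 -0.99526026 -0.00106086]
 [-0.96890124 -0.09442223 -0.22872435]
 [ 0.22754009  0.02326936 -0.97349065]] [ -1.349033   593.6589642  933.96530565]
```

View pics/side0.png

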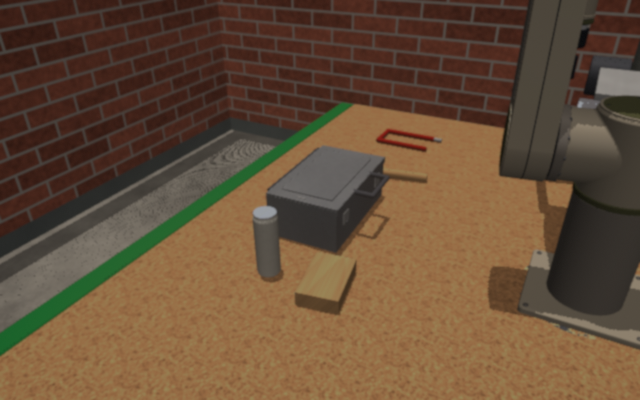

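View pics/top0.png

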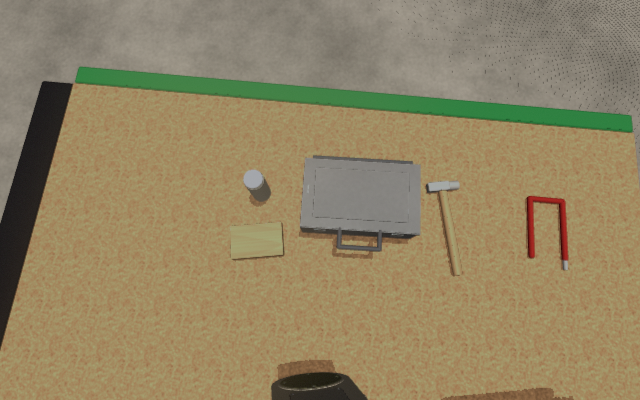

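Side view: chest at about (330,195), can (266,242), offcut (328,280). Top view: lid spans (303..420, 158..236), with the handle bar from (337,247) to (380,249); hammer at (450,225).

```bash
cat > h.py <<'E'
import numpy as np,cv2
def cloud(c):
    v,u=np.mgrid[0:400,0:640];z=c["range_z"];K=c["intrinsics"]
    p=np.stack([(u-K[0,2])/K[0,0]*z,(v-K[1,2])/K[1,1]*z,z],-1)
    return (p-c["t"])@c["R"]
def plane(c,uv,z):
    K=c["intrinsics"];d=np.linalg.inv(K)@np.array([*uv,1.]);d=c["R"].T@d;o=-c["R"].T@c["t"]
    return o+d*(z-o[2])/d[2]
E
python3 - <<'E'
from h import *
c=np.load('pics/top0.npz');P=cloud(c)
m=np.zeros((400,640),bool);m[150:262,290:425]=1
m&=(P[...,2]>95)&(P[...,2]<135)&(c["range_z"]>0)
print(m.sum(),np.percentile(P[m][:,2],[5,50,95]))
lab=cv2.connectedComponentsWithStats(m.astype(np.uint8))
print(lab[2])
rect=cv2.minAreaRect(P[m&(np.arange(400)[:,None]<238)][:,:2].astype(np.float32));print('lid',rect,cv2.boxPoints(rect))
for uv in [(306,158),(419,163),(419,236),(301,230),(337,247),(380,249)]:print(uv,plane(c,uv,112))
hm=m&(np.arange(400)[:,None]>=240);q=P[hm];print('handle',len(q),q.min(0),q.max(0))
g=c["frame"].max(2);hb=(g[225:256,325:395]<95);print(g[240:256,330:386:3])
s=np.load('pics/side0.npz');Q=cloud(s);
for n,(C,PP) in {'top':(c,P),'side':(s,Q)}.items():
    z=PP[...,2];k=(z>60)&(z<200)&(PP[...,0]>350)&(PP[...,0]<800)&(PP[...,1]>-300)&(PP[...,1]<350)
    l,_,st,ce=cv2.connectedComponentsWithStats(k.astype(np.uint8))[0:4]
    for i in range(1,l):
        if st[i,4]>30:q=PP[_==i];print(n,st[i],np.percentile(q,[1,50,99],axis=0).round(0).tolist())
E
```

```text
9018 [112.43715993 116.32509465 119.88322777]
[[     0      0    640    400 246982]
 [   300    155    121     97   9018]]
lid ((591.3404541015625, -47.27308654785156), (211.94784545898438, 300.1467590332031), 1.9690204858779907) [[ 480.27274   99.07051]
 [ 490.58548 -200.89903]
 [ 702.4082  -193.61668]
 [ 692.09546  106.35286]]
(306, 158) [681.8787272  102.63836081 112.        ]
(419, 163) [ 696.70575034 -190.77978828  112.        ]
(419, 236) [ 506.42569274 -197.94497053  112.        ]
(301, 230) [492.90039308  95.03895251 112.        ]
(337, 247) [459.58164591   2.12840038 112.        ]
(380, 249) [ 464.9757355  -103.63741426  112.        ]
handle 273 [ 455.75792171 -106.1089191   108.0627757 ] [486.92234269   3.66424351 120.3070043 ]
[[163 135 111  95 162 142 137 160 137 139 136 135 128 131 121 120  75  82
  129]
 [161 137 100  96 162 162 163 163 162 162 163 144 135 125 128 129  77  82
  135]
 [163 136 100  94 163 163 163 162 163 162 162 163 163 126 138 125  77  90
  138]
 [162 139 103  94 157 162 162 163 164 163 162 162 162 121 136 163  80 103
  164]
 [162 134 105  95 125 151 15
[... 540 characters left out ...]
[162 126 140 163 163 163 163 163 162 162 163 163 139 110 105 112 103 145
  162]
 [163 130 157 156 157 163 163 162 156 163 163 163 163 124 145 163 163 163
  163]
 [162 125 133 124 134 157 158 152 156 156 159 160 163 122 136 163 163 163
  163]
 [163 121 126 124 134 131 135 129 125 129 140 136 155 131 135 163 163 163
  164]
 [163 133 122 126 140 127 125 124 133 138 137 125 118 130 140 163 163 164
  163]]
top [ 300  155  121   97 9156] [[462.0, -194.0, 76.0], [589.0, -48.0, 116.0], [694.0, 99.0, 121.0]]
top [243 170  25  28 494] [[577.0, 200.0, 65.0], [595.0, 219.0, 148.0], [625.0, 247.0, 154.0]]
side [ 253  145  137  111 7904] [[462.0, -191.0, 62.0], [583.0, 41.0, 117.0], [691.0, 251.0, 153.0]]
```

```bash
cat >> h.py <<'E'
from scipy.spatial.transform import Rotation as Rn
def yawR(yaw,tilt=0):  # tool x along chest x; tilt: fingers swing toward +x (rearward), deg
    return Rn.from_euler('z',yaw,degrees=True)*Rn.from_euler('y',-tilt,degrees=True)*Rn.from_euler('x',-90,degrees=True)
def plan(s,pos,R):
    R0=Rn.from_euler('xyz',s["tcp_rot"],degrees=True)
    d=R0.inv().apply(np.array(pos)-s["tool_pos"]);w=(R0.inv()*R).as_rotvec()
    print('lin',(d/300).round(4).tolist(),'tw',(w/(np.pi/2)).round(4).tolist(),'rows',round(max(np.linalg.norm(d)/41.7,np.degrees(np.linalg.norm(w))/7.16),1))
E
python3 - <<'E'
from h import *
from bench import r
c=np.load('pics/top0.npz')
g=c["frame"].max(2);pts=[]
for u in range(345,374):
    v=np.where(g[242:254,u]<112)[0]+242
    pts.append(plane(c,(u,v.mean()),112)[:2])
pts=np.array(pts);f=np.polyfit(pts[:,1],pts[:,0],1);yaw=np.degrees(np.arctan(-f[0]))
print('yaw',yaw)
# left/right ends
for v,rng in((247,(328,345)),(249,(372,392))):
    k=[u for u in range(*rng) if g[v,u]<112];print(v,k[0],k[-1],plane(c,(k[0],v),110),plane(c,(k[-1],v),110))
print('x at y=-51',np.polyval(f,-51), 'cam',-c["R"].T@c["t"])
q=np.load('pics/side0.npz');print('side cam',-q["R"].T@q["t"])
s=r.sense();R=yawR(2.7)
plan(s,(300,-300,260),yawR(-38));plan(s,(462,-51,230),R)
E
```

```text
yaw 1.523962906141618
247 336 344 [459.54916409   4.52051387 110.        ] [461.46847452 -15.14507401 110.        ]
249 372 381 [463.27801802 -84.29238815 110.        ] [ 465.43431883 -106.38494574  110.        ]
x at y=-51 463.3032272497879 cam [ 362.81353831   32.97919521 1044.98932384]
side cam [ 95.87526985 923.0007902  673.17998733]
lin [-0.7759, -0.0974, 0.7106] tw [-0.0004, -0.413, -0.001] rows 7.6
lin [-1.4399, 0.0038, 1.445] tw [-0.0008, -0.8653, -0.0008] rows 14.7
```

Call:
move_arm(linear=[[-0.4,-0.05,0.36],[-0.776,-0.1,0.71],[-0.776,-0.1,0.71],[-0.776,-0.1,0.71],[-0.776,-0.1,0.71],[-0.776,-0.1,0.71],[-0.776,-0.1,0.71],[-0.776,-0.1,0.71],[-0.776,-0.1,0.71]], twist=[[0,-0.2,0],[0,-0.413,0],[0,-0.413,0],[0,-0.413,0],[0,-0.413,0],[0,-0.413,0],[0,-0.413,0],[0,-0.413,0],[0,-0.413,0]], hand=[0,-0.15,-0.15,-0.15,-0.15,-0.15,-0.15,-0.15,-0.15], force=20)

```text
time: 0.85
tool_pos: [301.8, -296.4, 261.3]
tcp_rot: [-89.9, 0.0, -37.8]
ft_force: [-0.7, 0.3, 0.7]
finger_gap: 36.4
```

```bash
python3 - <<'E'
from h import *
from bench import r
s=r.sense();print(s["tool_pos"],s["tcp_rot"],s["finger_gap"],s["ft_force"]);plan(s,(463,-51,200),yawR(2.4))
E
```

```text
[ 301.79378469 -296.40859277  261.33632798] [-8.98502992e+01  1.29522571e-02 -3.77677118e+01] 36.360021347840494 [-0.70845496  0.34858685  0.70232112]
lin [-0.0762, 0.207, 0.9752] tw [-0.0016, -0.4463, 0.0004] rows 7.2
```

Call:
move_arm(linear=[[-0.076,0.207,0.975],[-0.076,0.207,0.975],[-0.076,0.207,0.975],[-0.076,0.207,0.975],[-0.076,0.207,0.975],[-0.076,0.207,0.975],[-0.076,0.207,0.975],[-0.076,0.207,0.975],[-0.076,0.207,0.975],[-0.076,0.207,0.975]], twist=[[0,-0.446,0],[0,-0.446,0],[0,-0.446,0],[0,-0.446,0],[0,-0.446,0],[0,-0.446,0],[0,-0.446,0],[0,-0.446,0],[0,-0.446,0],[0,-0.446,0]], hand=[-0.15,-0.15,-0.15,-0.15,-0.15,-0.15,-0.15,-0.15,-0.15,-0.15])

```text
time: 1.68
tool_pos: [462.7, -51.1, 199.4]
tcp_rot: [-89.9, 0.0, 2.5]
ft_force: [-0.5, -0.8, -0.9]
finger_gap: 36.7
```

```bash
python3 - <<'E'
from h import *
from bench import r
s=r.sense();print(s["tool_pos"],s["tcp_rot"],s["ft_force"]);plan(s,(463,-51,91),yawR(2.4))
c=r.snapshot("wrist");np.savez('pics/w1.npz',**c);cv2.imwrite('pics/w1.png',c["frame"][:,:,::-1]);print(c["hand_eye"],c["intrinsics"])
E
```

```text
[462.66316618 -51.13941133 199.3663384 ] [-8.98898544e+01  1.55395751e-02  2.46779981e+00] [-0.51974032 -0.83393848 -0.94656228]
lin [0.0012, 0.3612, -0.0003] tw [-0.0012, 0.0008, -0.0002] rows 2.6
[[ 9.99999774e-01 -4.53042495e-04 -4.96378117e-04  9.21151922e-01]
 [ 3.61695115e-04 -2.59694639e-01  9.65690718e-01 -1.43372108e+02]
 [-5.66405668e-04 -9.65690680e-01 -2.59694416e-01  6.47459927e+01]
 [ 0.00000000e+00  0.00000000e+00  0.00000000e+00  1.00000000e+00]] [[309.70691629   0.         322.30871914]
 [  0.         309.70691629 198.24790445]
 [  0.           0.           1.        ]]
```

View pics/w1.png

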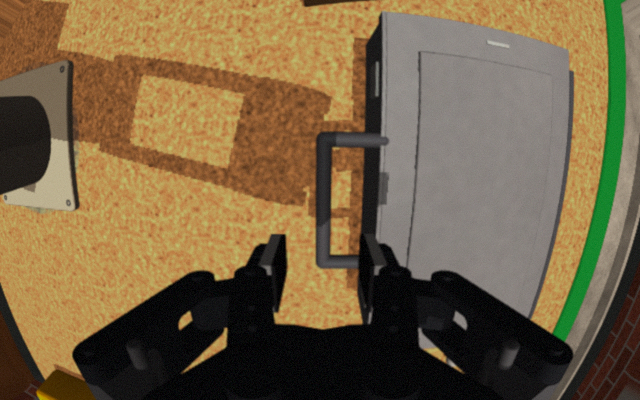

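Wrist view: the bar runs from (325,138) to (325,262), between the fingers in x. I'll localise it from here.

```bash
cat >> h.py <<'E'
def wplane(c,s,uv,z=None):
    K=c["intrinsics"];d=(np.array(uv,float)-K[:2,2])/K[0,0];th=np.linalg.norm(d)
    ray=np.array([*(d/th*np.sin(th)),np.cos(th)]);H=c["hand_eye"];R0=Rn.from_euler('xyz',s["tcp_rot"],degrees=True)
    o=R0.apply(H[:3,3])+s["tool_pos"];w=R0.apply(H[:3,:3]@ray)
    return o+w*(z-o[2])/w[2]
E
python3 - <<'E'
from h import *
from bench import r
c=np.load('pics/w1.npz');s=r.sense()
for uv in [(325,138),(324.5,180),(324,220),(325,262),(386,17),(382,290),(568,50),(380,140)]:print(uv,wplane(c,s,uv,112).round(1))
E
```

```text
(325, 138) [463.4  -2.7 112. ]
(324.5, 180) [464.4 -34.7 112. ]
(324, 220) [465.4 -66.8 112. ]
(325, 262) [ 467.8 -103.8  112. ]
(386, 17) [505.5  94.2 112. ]
(382, 290) [ 519.2 -130.4  112. ]
(568, 50) [687.7 104.1 112. ]
(380, 140) [504.9  -2.  112. ]
```

Call:
move_arm(linear=[[0.005,0.12,0],[0.005,0.24,0],[0.005,0.32,0],[0.005,0.36,0],[0.005,0.36,0],[0.005,0.36,0],[0.005,0.36,0],[0.005,0.36,0],[0.005,0.36,0],[0.005,0.36,0]], twist=[[0,0,0],[0,0,0],[0,0,0],[0,0,0],[0,0,0],[0,0,0],[0,0,0],[0,0,0],[0,0,0],[0,0,0]], hand=[-0.15,-0.15,-0.15,-0.15,-0.3,-0.6,-0.8,-0.9,-1,-1], force=20)

```text
time: 2.57
tool_pos: [463.4, -52.7, 93.3]
tcp_rot: [-90.0, 0.1, 2.4]
ft_force: [-8.9, -3.1, 1.6]
finger_gap: 10.7
```

```bash
python3 - <<'E'
from h import *
from bench import r
s=r.sense();print(s["tool_pos"],s["tcp_rot"],s["ft_force"],s["finger_gap"],s["wrist_torque"])
E
```

```text
[463.36012183 -52.74010939  93.30555093] [-8.99834120e+01  7.29338468e-02  2.35219938e+00] [-8.8812901  -3.08667612  1.5950286 ] 10.701844742887673 [-0.52738467  1.53778002 -0.03465386]
```

Call:
move_arm(linear=[[0,-0.015,0],[0,-0.0375,0],[0.002,-0.067,0],[0.005,-0.097,0],[0.009,-0.127,0],[0.015,-0.156,0],[0.022,-0.186,0],[0.03,-0.2145,0],[0.039,-0.243,0],[0.049,-0.271,0],[0.058,-0.292,0],[0.064,-0.306,0]], twist=[[0,0,0],[0,0,0],[0,0,0],[0,0,0],[0,0,0],[0,0,0],[0,0,0],[0,0,0],[0,0,0],[0,0,0],[0,0,0],[0,0,0]], hand=[-1,-1,-1,-1,-1,-1,-1,-1,-1,-1,-1,-1])

```text
time: 3.57
tool_pos: [482.3, -52.2, 186.1]
tcp_rot: [-90.0, 0.2, 2.3]
ft_force: [-8.8, -0.6, -0.6]
finger_gap: 10.9
```

```bash
cat >> h.py <<'E'
P0=np.array([462.5,-52.7,92.5]);YAW=2.4
ex=np.array([np.cos(np.radians(YAW)),np.sin(np.radians(YAW)),0])
def arcpos(th,R=225):return P0+ex*R*(1-np.cos(th))+np.array([0,0,R*np.sin(th)])
def st(s):
    d=s["tool_pos"]-P0;x=d@ex
    print('t',round(s["time"],2),s["tool_pos"].round(1),s["tcp_rot"].round(1),'F',s["ft_force"].round(1),'gap',round(s["finger_gap"],1),'th',round(np.arctan2(d[2],225-x),4),'r',round(np.hypot(d[2],225-x),1))
def arcs(s,ths):
    R0=Rn.from_euler('xyz',s["tcp_rot"],degrees=True)
    print([ (R0.inv().apply(arcpos(t)-s["tool_pos"])/300).round(3).tolist() for t in ths])
E
python3 - <<'E'
from h import *
from bench import r
s=r.sense();st(s)
arcs(s,[.45,.49,.53,.57,.61,.65,.69,.73,.77,.80,.82,.82])
E
```

```text
t 3.57 [482.3 -52.2 186.1] [-90.    0.2   2.3] F [-8.8 -0.6 -0.6] gap 10.9 th 0.4281 r 225.6
[[0.009, -0.014, 0.001], [0.022, -0.041, 0.001], [0.037, -0.067, 0.001], [0.052, -0.093, 0.001], [0.069, -0.118, 0.001], [0.087, -0.142, 0.001], [0.105, -0.166, 0.001], [0.125, -0.188, 0.001], [0.145, -0.21, 0.001], [0.161, -0.226, 0.001], [0.172, -0.237, 0.001], [0.172, -0.237, 0.001]]
```

Call:
move_arm(linear=[[0.007,-0.014,0],[0.019,-0.041,0],[0.034,-0.067,0],[0.049,-0.093,0],[0.066,-0.118,0],[0.084,-0.142,0],[0.102,-0.166,0],[0.122,-0.188,0],[0.142,-0.21,0],[0.158,-0.226,0],[0.169,-0.237,0],[0.169,-0.237,0]], twist=[[0,0,0],[0,0,0],[0,0,0],[0,0,0],[0,0,0],[0,0,0],[0,0,0],[0,0,0],[0,0,0],[0,0,0],[0,0,0],[0,0,0]], hand=[-1,-1,-1,-1,-1,-1,-1,-1,-1,-1,-1,-1])

```text
time: 4.57
tool_pos: [533.6, -50.5, 261.1]
tcp_rot: [-90.1, 0.1, 2.3]
ft_force: [-16.4, 0.6, 15.7]
finger_gap: 11.1
```

```bash
python3 - <<'E'
from h import *
from bench import r
s=r.sense();st(s)
P0[0]-=.8
arcs(s,[.85,.88,.91,.94,.97,.99,1.0,1.0])
c={n:r.snapshot(n) for n in("side","top")}
for n in c:np.savez(f'pics/{n}1.npz',**c[n])
a=cv2.resize(c["side"]["frame"][120:270,240:420],None,fx=4,fy=4)
b=cv2.resize(c["top"]["frame"][130:270,270:440],None,fx=4,fy=4)
cv2.imwrite('pics/s1.png',a[:,:,::-1]);cv2.imwrite('pics/t1.png',b[:,:,::-1])
E
```

```text
t 4.57 [533.6 -50.5 261.1] [-90.1   0.1   2.3] F [-16.4   0.6  15.7] gap 11.1 th 0.8311 r 228.2
[[0.015, -0.002, 0.003], [0.032, -0.016, 0.003], [0.05, -0.03, 0.003], [0.068, -0.044, 0.003], [0.086, -0.057, 0.003], [0.098, -0.065, 0.003], [0.105, -0.069, 0.003], [0.105, -0.069, 0.003]]
```

View pics/s1.png

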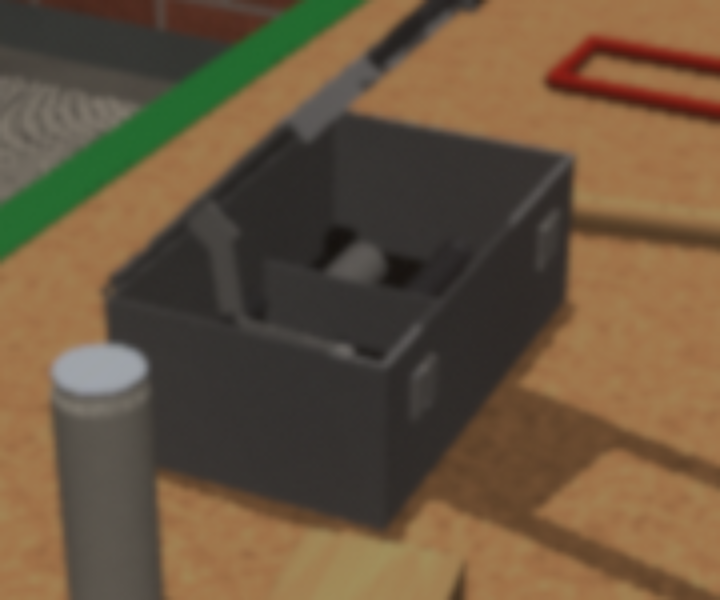

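View pics/t1.png

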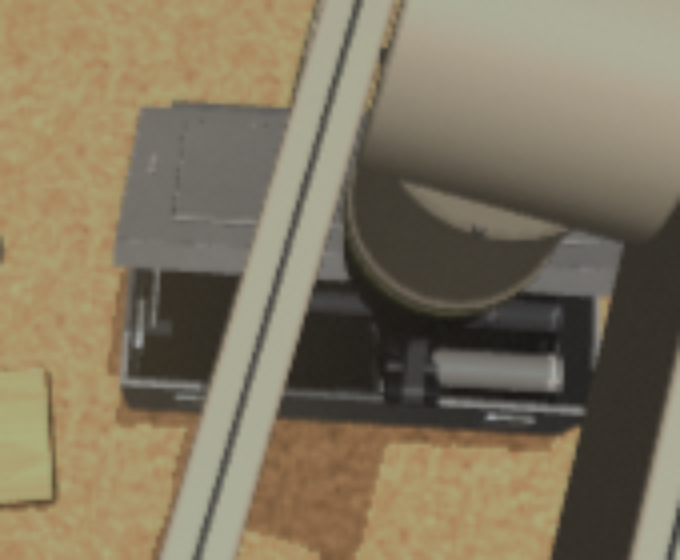

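```bash
sed -i 's/^P0=.*;YAW/P0=np.array([463.0,-52.7,97.0]);YAW/' h.py; cat >> h.py <<'E'
ey=np.array([-ex[1],ex[0],0]);ORG=np.array([463.2,-53,0])+ex*135
def chest(p):p=np.asarray(p)-ORG;return np.array([p@ex,p@ey,p[2]])
def world(p):return ORG+ex*p[0]+ey*p[1]+np.array([0,0,p[2]])
def ycut(c,uv,Y):
    K=c["intrinsics"];d=c["R"].T@np.linalg.inv(K)@np.array([*uv,1.]);o=-c["R"].T@c["t"]
    return chest(o+d*(Y-chest(o)[1])/(d@ey))
def proj(c,p):
    q=c["intrinsics"]@(c["R"]@world(p)+c["t"]);return q[:2]/q[2]
E
python3 - <<'E'
from h import *
from bench import r
c=np.load('pics/side1.npz')
f=lambda u,v:(240+u/4-.4,120+v/4-.4)
for n,uv in dict(foot=(345,350),knee=(240,320),kneeTop=(232,325),br=(210,218),br2=(235,240),rimFL=(385,365),rimRL=(110,290)).items():
  print(n,[ycut(c,f(*uv),Y).round(1).tolist() for Y in(114,131,150)])
for n,p in dict(foot=(-50,135,98),rimFL=(-90,150,110),rimRL=(90,150,110),rimFR=(-90,-150,110)).items():
  q=proj(c,p);print(n,((q-[240,120])*4).round())
P=cloud(c)
for uv in [(210,218),(225,280),(240,310),(345,350),(300,335)]:
  u,v=[int(round(t)) for t in f(*uv)];print(uv,chest(P[v,u]).round(1))
s=r.sense();st(s);arcs(s,[.83,.86,.89,.92,.95,.98,.99,.99])
E
```

```text
foot [[-45.2, 114.0, 91.5], [-53.2, 131.0, 102.8], [-62.3, 150.0, 115.4]]
knee [[22.6, 114.0, 94.7], [13.2, 131.0, 105.9], [2.7, 150.0, 118.4]]
kneeTop [[28.1, 114.0, 89.9], [18.6, 131.0, 101.2], [8.0, 150.0, 113.9]]
br [[39.9, 114.0, 157.7], [30.2, 131.0, 167.7], [19.4, 150.0, 178.9]]
br2 [[24.1, 114.0, 147.0], [14.7, 131.0, 157.2], [4.2, 150.0, 168.7]]
rimFL [[-70.3, 114.0, 88.0], [-77.8, 131.0, 99.3], [-86.3, 150.0, 112.0]]
rimRL [[111.1, 114.0, 93.8], [100.0, 131.0, 105.0], [87.6, 150.0, 117.6]]
foot [335. 358.]
rimFL [390. 368.]
rimRL [106. 299.]
rimFR [576. 153.]
(210, 218) [ 27.3 136.6 171.2]
(225, 280) [ 23.8 127.4 126.7]
(240, 310) [ 12.7 129.6 112.1]
(345, 350) [-59.7 143.9 111.7]
(300, 335) [-28.2 135.  109.3]
t 4.67 [533.5 -50.5 261. ] [-90.1   0.1   2.3] F [-15.   -0.4  15.1] gap 10.9 th 0.8153 r 225.3
[[0.009, -0.007, 0.002], [0.025, -0.022, 0.002], [0.043, -0.036, 0.002], [0.06, -0.05, 0.002], [0.078, -0.064, 0.002], [0.097, -0.076, 0.002], [0.103, -0.081, 0.002], [0.103, -0.081, 0.002]]
```

Call:
move_arm(linear=[[0.009,-0.007,0],[0.025,-0.022,0],[0.043,-0.036,0],[0.06,-0.05,0],[0.078,-0.064,0],[0.097,-0.076,0],[0.103,-0.081,0],[0.103,-0.081,0]], twist=[[0,0,0],[0,0,0],[0,0,0],[0,0,0],[0,0,0],[0,0,0],[0,0,0],[0,0,0]], hand=[-1,-1,-1,-1,-1,-1,-1,-1])

```text
time: 5.33
tool_pos: [565.7, -49.4, 287.3]
tcp_rot: [-90.1, -0.1, 2.3]
ft_force: [-5.3, -0.7, 7.9]
finger_gap: 11.2
```

```bash
python3 - <<'E'
from h import *
from bench import r
s=r.sense();st(s)
c={n:r.snapshot(n) for n in("side",)}
for n in c:np.savez(f'pics/{n}2.npz',**c[n])
a=cv2.resize(c["side"]["frame"][130:230,250:370],None,fx=6,fy=6,interpolation=cv2.INTER_CUBIC)
cv2.imwrite('pics/s2.png',cv2.convertScaleAbs(a[:,:,::-1],alpha=1.7))
E
```

```text
t 5.33 [565.7 -49.4 287.3] [-90.1  -0.1   2.3] F [-5.3 -0.7  7.9] gap 11.2 th 1.0 r 226.2
```

View pics/s2.png

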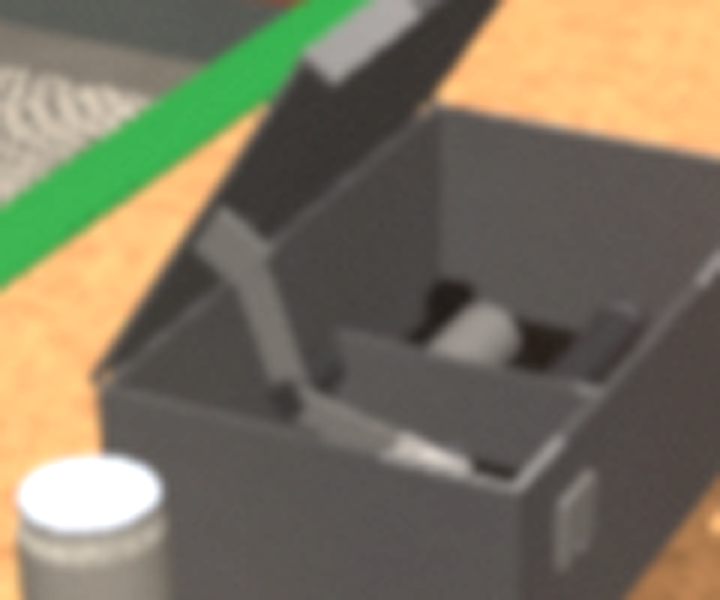

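```bash
cat > an.py <<'E'
from h import *
from scipy.optimize import least_squares
def predict(obs):  # obs: list of (lid, knee xz) ; unknown B (lid frame radius rb, offset angle), L2
    F=np.array([-50,98.]);H=np.array([90,110.])
    def B(rb,a,th):return H+rb*np.array([-np.cos(th-a),np.sin(th-a)])
    def res(p):
        o=[(np.linalg.norm(B(p[0],p[1],t)-k)-p[2]) for t,k in obs]
        d=np.linalg.norm(B(p[0],p[1],0.)-F);cp=(d*d-66**2-p[2]**2)/(2*66*p[2])
        return o+[ (np.arccos(np.clip(cp,-1,1))-2.29)*30, (p[2]-61)/8,(p[1]-.12)*60]
    p=least_squares(res,[85,.1,61]).x
    ths=np.linspace(.9,1.5,601);d=[np.linalg.norm(B(p[0],p[1],t)-F) for t in ths]
    print('rb,a,L2',p.round(3),'straight at',np.interp(66+p[2],d,ths).round(4),np.round(res(p),2))
E
python3 - <<'E'
from an import *
c=np.load('pics/side2.npz')
f=lambda u,v:(250+u/6-.4,130+v/6-.4)
for n,uv,Y in [('pinmid',(306,378),114),('near',(285,397),131),('far',(328,360),97),('br',(248,258),125),('br',(248,258),114),('foot',(430,455),135),('foot(seen rim FL)',(520,490),150)]:
  q=ycut(c,f(*uv),Y);print(n,q.round(1),np.hypot(q[0]+50,q[2]-98))
for n,p in dict(foot=(-50,135,98),rimFL=(-90,150,110),rimRL=(90,150,110)).items():
  q=proj(c,p);print(n,((q-[250,130])*6).round())
E
```

```text
pinmid [ 19.4 114.  114.2] 71.20940640850797
near [ 19.4 131.  114.5] 71.34186079267498
far [ 18.6  97.  113.7] 70.42441664437668
br [ 36.5 125.  167.4] 110.88444062031596
br [ 42.8 114.  160.9] 112.15730361339293
foot [-43.8 135.  106.9] 10.836591212281029
foot(seen rim FL) [-87.3 150.  111.2] 39.58585777991508
foot [443. 477.]
rimFL [524. 492.]
rimRL [ 99. 388.]
```

```bash
python3 - <<'E'
from an import *
K=lambda a:np.array([-50+66*np.cos(a),98+66*np.sin(a)])
predict([(1.0,K(.2216))]);predict([(.816,K(.11)),(1.0,K(.2216))]);predict([(1.0,K(.26))]);predict([(1.0,K(.18))])
from bench import r
s=r.sense();P0[0]-=.3;P0[2]+=.7;arcs(s,[1.02,1.04,1.06,1.06])
E
```

```text
rb,a,L2 [85.666  0.121 66.737] straight at 1.2027 [ 0.07 -0.08  0.72  0.08]
rb,a,L2 [86.726  0.12  64.133] straight at 1.1679 [-3.29  3.32 -0.07  0.39  0.02]
rb,a,L2 [86.414  0.121 65.04 ] straight at 1.1801 [ 0.05 -0.05  0.5   0.06]
rb,a,L2 [84.789  0.122 68.607] straight at 1.2282 [ 0.1  -0.11  0.95  0.11]
[[0.014, -0.007, 0.003], [0.027, -0.015, 0.003], [0.04, -0.022, 0.003], [0.04, -0.022, 0.003]]
```

Call:
move_arm(linear=[[0.014,-0.007,0],[0.027,-0.015,0],[0.04,-0.022,0],[0.05,-0.027,0],[0.06,-0.032,0],[0.06,-0.032,0]], twist=[[0,0,0],[0,0,0],[0,0,0],[0,0,0],[0,0,0],[0,0,0]], hand=[-1,-1,-1,-1,-1,-1])

```text
time: 5.88
tool_pos: [584.7, -48.7, 298.3]
tcp_rot: [-90.2, -0.2, 2.3]
ft_force: [-3.0, -0.1, 6.8]
finger_gap: 10.8
```

```bash
cat >> h.py <<'E'
def crop(r,name):
    c=r.snapshot("side");np.savez(f'pics/{name}.npz',**c)
    a=cv2.resize(c["frame"][130:230,250:370],None,fx=6,fy=6,interpolation=cv2.INTER_CUBIC)
    cv2.imwrite(f'pics/{name}.png',cv2.convertScaleAbs(a[:,:,::-1],alpha=1.7));return c
E
python3 - <<'E'
from h import *
from bench import r
s=r.sense();st(s);crop(r,'s3')
E
```

```text
t 5.88 [584.7 -48.7 298.3] [-90.2  -0.2   2.3] F [-3.  -0.1  6.8] gap 10.8 th 1.0969 r 226.3
```

View pics/s3.png

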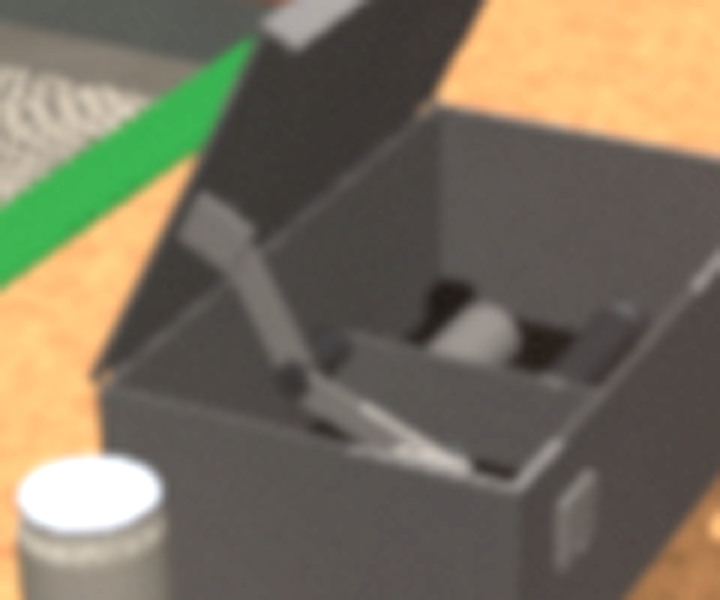

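```bash
cat >> an.py <<'E'
K=lambda a:np.array([-50+66*np.cos(a),98+66*np.sin(a)])
def knee(c,uv):
    q=ycut(c,(250+uv[0]/6-.4,130+uv[1]/6-.4),114)-[2.7,0,1.2];a=np.arctan2(q[2]-98,q[0]+50);print(q.round(1),'r',np.hypot(q[0]+50,q[2]-98).round(1),'ang',a.round(3));return a
E
python3 - <<'E'
from an import *
a2=knee(np.load('pics/side2.npz'),(306,378));a3=knee(np.load('pics/s3.npz'),(312,364))
predict([(1.097,K(a3))]);predict([(1.0,K(a2)),(1.097,K(a3))]);predict([(1.097,K(a3+.04))]);predict([(1.097,K(a3-.04))])
from bench import r
s=r.sense();P0[0]-=.5;P0[2]+=1;arcs(s,[1.11,1.12,1.13,1.14,1.15,1.16,1.18])
E
```

```text
[ 16.7 114.  113. ] r 68.3 ang 0.221
[ 13.8 114.  119.8] r 67.4 ang 0.329
rb,a,L2 [85.124  0.122 67.931] straight at 1.2189 [ 0.09 -0.09  0.87  0.1 ]
rb,a,L2 [85.445  0.122 67.381] straight at 1.2117 [-0.69  0.78 -0.05  0.8   0.12]
rb,a,L2 [85.793  0.121 66.483] straight at 1.1993 [ 0.07 -0.07  0.69  0.08]
rb,a,L2 [84.391  0.122 69.445] straight at 1.2398 [ 0.11 -0.11  1.06  0.12]
[[0.009, -0.004, 0.004], [0.016, -0.007, 0.004], [0.023, -0.011, 0.004], [0.029, -0.014, 0.004], [0.036, -0.017, 0.004], [0.043, -0.02, 0.004], [0.057, -0.026, 0.004]]
```

Call:
move_arm(linear=[[0.009,-0.004,0],[0.016,-0.007,0],[0.023,-0.011,0],[0.029,-0.014,0],[0.036,-0.017,0],[0.043,-0.02,0],[0.049,-0.023,0],[0.049,-0.023,0]], twist=[[0,0,0],[0,0,0],[0,0,0],[0,0,0],[0,0,0],[0,0,0],[0,0,0],[0,0,0]], hand=[-1,-1,-1,-1,-1,-1,-1,-1])

```text
time: 6.6
tool_pos: [600.0, -48.2, 305.6]
tcp_rot: [-90.2, -0.3, 2.3]
ft_force: [-1.3, -1.1, 4.7]
finger_gap: 11.2
```

```bash
python3 - <<'E'
from h import *
from bench import r
s=r.sense();st(s);crop(r,'s4');s=r.sense();st(s)
E
```

```text
t 6.6 [600.  -48.2 305.6] [-90.2  -0.3   2.3] F [-1.3 -1.1  4.7] gap 11.2 th 1.1717 r 226.4
t 6.65 [600.  -48.2 305.6] [-90.2  -0.3   2.3] F [-0.8 -1.1  3.8] gap 11.3 th 1.1717 r 226.4
```

View pics/s4.png

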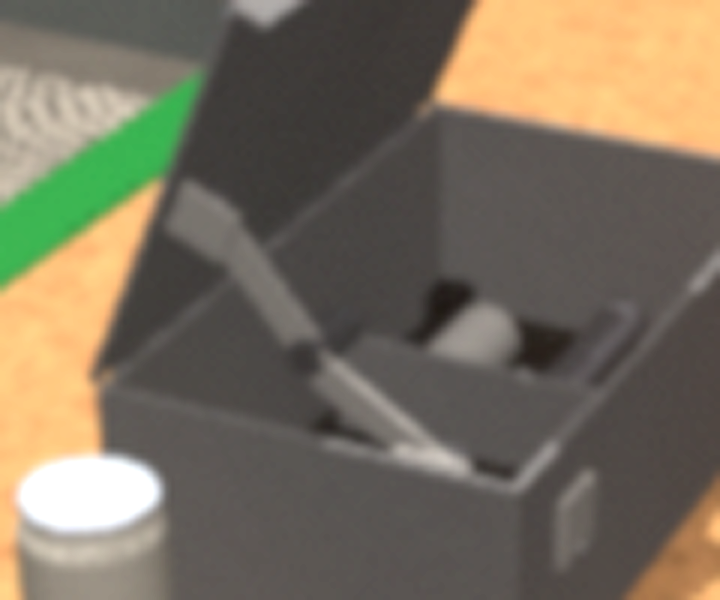

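```bash
python3 - <<'E'
from an import *
a2,a3=.221,.329;a4=knee(np.load('pics/s4.npz'),(324,339))
predict([(1.1717,K(a4))]);predict([(1.0,K(a2)),(1.097,K(a3)),(1.1717,K(a4))]);predict([(1.1717,K(a4-.04))])
from bench import r
s=r.sense();P0[0]-=.5;P0[2]+=1;arcs(s,[1.18,1.185,1.19,1.195,1.2,1.205,1.21])
E
```

```text
[  8.3 114.  132. ] r 67.5 ang 0.528
rb,a,L2 [85.748  0.122 66.637] straight at 1.2015 [ 0.08 -0.06  0.7   0.1 ]
rb,a,L2 [85.306  0.121 67.159] straight at 1.2079 [-0.44  1.04 -0.53 -0.16  0.77  0.03]
rb,a,L2 [85.331  0.122 67.541] straight at 1.2137 [ 0.09 -0.07  0.82  0.11]
[[0.006, -0.002, 0.004], [0.009, -0.003, 0.004], [0.013, -0.004, 0.004], [0.016, -0.006, 0.004], [0.02, -0.007, 0.004], [0.023, -0.008, 0.004], [0.027, -0.01, 0.004]]
```

Call:
move_arm(linear=[[0.005,-0.002,0],[0.01,-0.004,0],[0.014,-0.005,0],[0.014,-0.005,0]], twist=[[0,0,0],[0,0,0],[0,0,0],[0,0,0]], hand=[-1,-1,-1,-1])

```text
time: 6.98
tool_pos: [603.9, -48.1, 307.2]
tcp_rot: [-90.2, -0.2, 2.3]
ft_force: [-6.0, -0.4, 4.9]
finger_gap: 11.1
```

```bash
cat > k.py <<'E'
from an import *
from bench import r
s=r.sense();st(s)
R=[]
for i in range(3):
    c=r.snapshot("side");f=r.sense()["ft_force"];R.append([f[0]*.93+f[2]*.37,-.37*f[0]+.93*f[2]])
print('tan,rad',np.mean(R,0).round(1),np.round(R,1).tolist())
# dark pin end against lighter bar: darkest blob in crop
a=cv2.resize(c["frame"][130:230,250:370],None,fx=6,fy=6,interpolation=cv2.INTER_CUBIC).max(2).astype(float)
np.savez('pics/last.npz',**c)
m=a[310:410,270:350];i=np.argmin(cv2.GaussianBlur(m,(15,15),0));print('dark at',270+i%80,310+i//80)
E
python3 k.py
```

```text
t 6.98 [603.9 -48.1 307.2] [-90.2  -0.2   2.3] F [-6.  -0.4  4.9] gap 11.1 th 1.1904 r 226.4
tan,rad [-3.3  6.4] [[-3.1, 6.5], [-3.0, 6.4], [-3.7, 6.2]]
dark at 323 340
```

```bash
python3 -c "
from h import *
from bench import r
crop(r,'s5')"
```

```text
(no output)
```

View pics/s5.png

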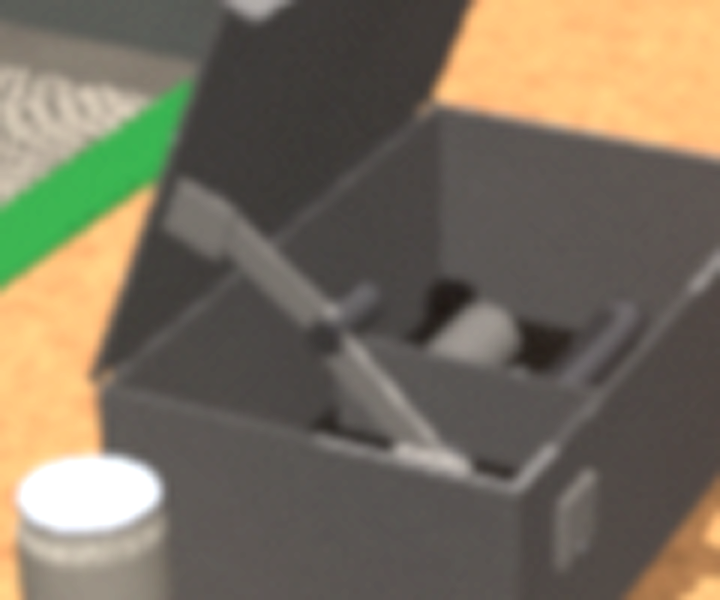

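```bash
python3 - <<'E'
from an import *
a=knee(np.load('pics/s5.npz'),(346,314))
E
```

```text
[ -1.4 114.  145. ] r 67.5 ang 0.769
```

Call:
move_arm(linear=[[-0.0015,0.0005,0],[-0.003,0.001,0],[-0.003,0.001,0]], twist=[[0,0,0],[0,0,0],[0,0,0]], hand=[-1,-1,-1])

```text
time: 7.43
tool_pos: [603.1, -48.1, 306.9]
tcp_rot: [-90.2, -0.3, 2.3]
ft_force: [-2.2, -0.9, 2.8]
finger_gap: 11.1
```

```bash
cat >> k.py <<'E'
f=a[285:350,295:345];g=cv2.GaussianBlur(f,(15,15),0);i=np.argmin(g);print('near end',295+i%50,285+i//50)
E
python3 k.py
```

```text
t 7.43 [603.1 -48.1 306.9] [-90.2  -0.3   2.3] F [-2.2 -0.9  2.8] gap 11.1 th 1.1866 r 226.4
tan,rad [-1.   4.2] [[-0.8, 4.7], [-0.6, 3.6], [-1.6, 4.4]]
dark at 326 336
near end 326 336
```

```bash
python3 - <<'E'
from h import *
for n in('s4','s5','last'):
    c=np.load(f'pics/{n}.npz');a=cv2.resize(c["frame"][130:230,250:370],None,fx=6,fy=6,interpolation=cv2.INTER_CUBIC).max(2).astype(float)
    g=cv2.GaussianBlur(a[285:380,290:350],(21,21),0);i=np.argmin(g);print(n,290+i%60,285+i//60)
x=[cv2.resize(np.load(f'pics/{n}.npz')["frame"][160:215,275:335],None,fx=6.6,fy=7,interpolation=cv2.INTER_CUBIC) for n in('s5','last')]
cv2.imwrite('pics/cmp.png',cv2.convertScaleAbs(np.hstack(x)[:,:,::-1],alpha=1.8))
E
```

```text
s4 302 360
s5 324 342
last 326 338
```

View pics/cmp.png

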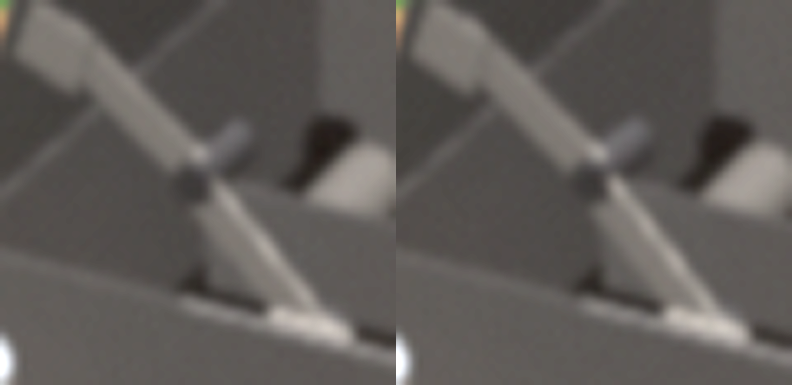

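The pin moved up as the lid was eased, so the stay is going over the line. I'll ease a little more.

Call:
move_arm(linear=[[-0.0015,0.0005,0],[-0.003,0.001,0],[-0.003,0.001,0]], twist=[[0,0,0],[0,0,0],[0,0,0]], hand=[-1,-1,-1])

```text
time: 7.83
tool_pos: [602.7, -48.1, 306.7]
tcp_rot: [-90.2, -0.3, 2.3]
ft_force: [2.0, -0.7, 2.1]
finger_gap: 11.2
```

```bash
cat >> k.py <<'E'
g=cv2.GaussianBlur(a[285:380,290:350],(21,21),0);i=np.argmin(g);print('near end*',290+i%60,285+i//60)
E
python3 k.py
```

```text
t 7.83 [602.7 -48.1 306.7] [-90.2  -0.3   2.3] F [ 2.  -0.7  2.1] gap 11.2 th 1.1848 r 226.4
tan,rad [4.  1.2] [[4.5, 1.0], [3.7, 1.8], [3.8, 0.8]]
dark at 325 336
near end 325 336
near end* 325 337
```

Firm both ways now (+4 N): locked. Releasing and backing off upward.

Call:
move_arm(linear=[[0.001,0,0],[0.001,0,0],[0.001,0,0],[0.001,0,0],[0,-0.06,0],[0,-0.15,0],[0,-0.2,0],[0,-0.2,0]], twist=[[0,0,0],[0,0,0],[0,0,0],[0,0,0],[0,0,0],[0,0,0],[0,0,0],[0,0,0]], hand=[-0.5,-0.15,-0.15,-0.15,-0.15,-0.15,-0.15,-0.15])

```text
time: 8.65
tool_pos: [603.4, -48.1, 371.4]
tcp_rot: [-90.2, -0.7, 2.4]
ft_force: [0.2, -0.4, 0.2]
finger_gap: 36.3
```

```bash
python3 k.py; python3 - <<'E'
from h import *
from bench import r
s=r.sense()
p=chest((0,0,0));print(world((0,114,146)),world((-80,114,230)))
plan(s,world((-110,60,300)),yawR(2.4,30))
plan(s,world((-110,114,250)),yawR(2.4,45))
print(s["joint_pos"])
E
```

```text
t 8.65 [603.4 -48.1 371.4] [-90.2  -0.7   2.4] F [ 0.2 -0.4  0.2] gap 36.3 th 1.2718 r 287.1
tan,rad [-0.2  0.1] [[-0.4, 1.1], [0.2, -0.3], [-0.5, -0.5]]
dark at 328 339
near end 328 339
near end* 327 338
[593.30775754  66.55321588 146.        ] [513.37793113  63.20316359 230.        ]
lin [-0.3813, 0.2172, 0.2027] tw [0.0019, -0.0001, -0.3303] rows 4.2
lin [-0.3823, 0.3833, 0.3832] tw [0.0019, 0.0002, -0.4969] rows 6.2
[ -9.34975119   7.01989294  71.86542723  -0.10368023 100.81269998
 -11.71774597]
```

Call:
move_arm(linear=[[-0.14,0,0],[-0.28,0.03,0.06],[-0.36,0.1,0.15],[-0.382,0.2,0.25],[-0.382,0.3,0.32],[-0.382,0.383,0.37],[-0.382,0.383,0.37],[-0.382,0.383,0.37],[-0.382,0.383,0.37],[-0.382,0.383,0.37]], twist=[[0,0,0],[0,0,-0.08],[0,0,-0.16],[0,0,-0.24],[0,0,-0.32],[0,0,-0.4],[0,0,-0.48],[0,0,-0.497],[0,0,-0.497],[0,0,-0.497]], hand=[-0.15,-0.3,-0.6,-1,-1,-1,-1,-1,-1,-1])

```text
time: 9.63
tool_pos: [516.2, 66.5, 238.2]
tcp_rot: [-90.5, -43.2, 2.6]
ft_force: [-0.8, -0.6, -0.1]
finger_gap: 0.2
```

```bash
python3 - <<'E'
from an import *
from bench import r
F=np.array([-50,98.]);H=np.array([90,110.]);rb,al,L2=85.4,.122,67.
for t in (1.2,1.19,1.17,1.15,1.13,1.10,1.07,1.04):
    B=H+rb*np.array([-np.cos(t-al),np.sin(t-al)]);d=np.linalg.norm(B-F);cp=(d*d-66**2-L2**2)/(2*66*L2)
    ph=np.arccos(min(cp,1));ga=np.arctan2(*(B-F)[::-1])-np.arccos(min(1,(d*d+66**2-L2**2)/(2*d*66)));print(t,'knee',(2.29-ph).round(2),'ang',ga.round(3))
s=r.sense();st(s)
for a in(.8,):
    k=K(a);plan(s,world((k[0]-.707*23,111,k[1]+.707*23)),yawR(2.4,45))
c=r.snapshot("wrist");np.savez('pics/w2.npz',**c);cv2.imwrite('pics/w2.png',cv2.convertScaleAbs(c["frame"][:,:,::-1],alpha=1.4))
E
```

```text
1.2 knee 2.1 ang 0.624
1.19 knee 2.0 ang 0.573
1.17 knee 1.86 ang 0.505
1.15 knee 1.75 ang 0.455
1.13 knee 1.66 ang 0.413
1.1 knee 1.55 ang 0.359
1.07 knee 1.45 ang 0.311
1.04 knee 1.36 ang 0.268
t 9.63 [516.2  66.5 238.2] [-90.5 -43.2   2.6] F [-0.8 -0.6 -0.1] gap 0.2 th 0.7021 r 218.6
lin [-0.0369, 0.3157, -0.0182] tw [0.0048, 0.0014, -0.0197] rows 2.3
```

View pics/w2.png

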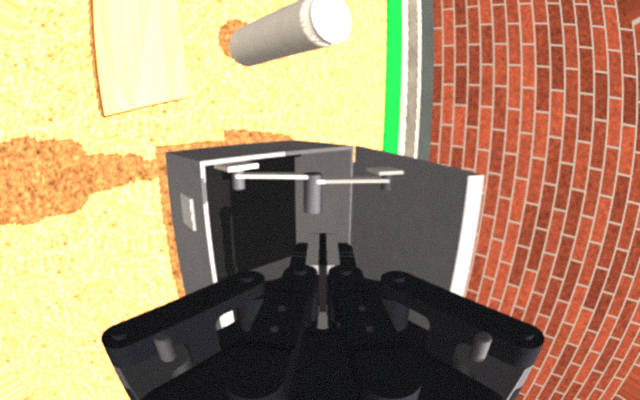

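```bash
python3 - <<'E'
from an import *
from bench import r
c=np.load('pics/w2.npz');s=r.sense()
K_=c["intrinsics"];H=c["hand_eye"];R0=Rn.from_euler('xyz',s["tcp_rot"],degrees=True);o=R0.apply(H[:3,3])+s["tool_pos"]
def ray(uv):
    d=(np.array(uv,float)-K_[:2,2])/K_[0,0];th=np.linalg.norm(d);return R0.apply(H[:3,:3]@np.array([*(d/th*np.sin(th)),np.cos(th)]))
for n,uv,y in(('mid',(313,195),114),('end',(313,213),97),('near',(313,175),131),('foot',(240,183),125),('br',(388,184),125)):
    w=ray(uv);p=o+w*(y-chest(o)[1])/(w@ey);print(n,chest(p).round(1), 'ray to z=146:',chest(o+w*(146-o[2])/w[2]).round(1))
# depth along tool y for pin plane: intersect plane through pin centre normal tool y
n=R0.apply([0,1,0]);pc=world((-4,114,145.5))
for uv in((313,175),(313,195),(313,213),(240,183),(388,184)):
    w=ray(uv);p=o+w*(n@(pc-o))/(n@w);print(uv,chest(p).round(1))
E
```

```text
mid [ -2.4 114.  153.3] ray to z=146: [  4.  111.4 146. ]
end [ -1.1  97.  151.6] ray to z=146: [  3.9  94.5 146. ]
near [ -0.6 131.  151.3] ray to z=146: [  4.1 129.6 146. ]
foot [-49.5 125.  110.6] ray to z=146: [-68.1 133.7 146. ]
br [ 41.4 125.  200.1] ray to z=146: [120.7 103.7 146. ]
(313, 175) [  0.7 130.6 149.8]
(313, 195) [  0.6 112.8 149.8]
(313, 213) [  0.4  96.2 149.9]
(240, 183) [-46.7 123.7 105.2]
(388, 184) [ 48.7 123.  195. ]
```

```bash
cat >> h.py <<'E'
def press(a,gap=8,off=(1.5,0)):
    return world((-50+off[0]+67*np.cos(a)-.707*gap,107,98+off[1]+67*np.sin(a)+.707*gap))
E
python3 - <<'E'
from an import *
from bench import r
s=r.sense()
for a,g in((.8,20),(.8,12)):plan(s,press(a,g),yawR(2.4,45))
E
```

```text
lin [-0.04, 0.338, -0.0297] tw [0.005, 0.0015, -0.0193] rows 2.5
lin [-0.0391, 0.3647, -0.0295] tw [0.005, 0.0015, -0.0193] rows 2.6
```

Call:
move_arm(linear=[[-0.03,0.1,-0.03],[-0.04,0.2,-0.03],[-0.04,0.28,-0.03],[-0.04,0.32,-0.03],[-0.04,0.345,-0.03],[-0.04,0.355,-0.03],[-0.04,0.36,-0.03]], twist=[[0,0,-0.01],[0,0,-0.02],[0,0,-0.02],[0,0,-0.02],[0,0,-0.02],[0,0,-0.02],[0,0,-0.02]], hand=[-1,-1,-1,-1,-1,-1,-1])

```text
time: 10.27
tool_pos: [583.0, 58.4, 156.6]
tcp_rot: [-90.6, -45.0, 2.6]
ft_force: [0.3, 0.3, 0.7]
finger_gap: -0.2
```

```bash
python3 - <<'E'
from an import *
from bench import r
s=r.sense();st(s);print(chest(s["tool_pos"]))
R0=Rn.from_euler('xyz',s["tcp_rot"],degrees=True)
for a in(.8,.75,.7,.65,.6,.55,.5,.45,.41,.38):print(a,(R0.inv().apply(press(a)-s["tool_pos"])/300).round(3).tolist())
c=r.snapshot("wrist");cv2.imwrite('pics/w3.png',cv2.convertScaleAbs(c["frame"][100:320,180:460,::-1],alpha=1.6))
E
```

```text
t 10.27 [583.   58.4 156.6] [-90.6 -45.    2.6] F [0.3 0.3 0.7] gap -0.2 th 0.5352 r 116.8
[-10.6569627  106.2816122  156.56892885]
0.8 [-0.004, 0.019, 0.003]
0.75 [-0.004, 0.03, 0.003]
0.7 [-0.005, 0.041, 0.003]
0.65 [-0.006, 0.052, 0.003]
0.6 [-0.008, 0.063, 0.003]
0.55 [-0.01, 0.074, 0.003]
0.5 [-0.013, 0.085, 0.003]
0.45 [-0.016, 0.096, 0.003]
0.41 [-0.02, 0.104, 0.003]
0.38 [-0.022, 0.11, 0.003]
```

View pics/w3.png

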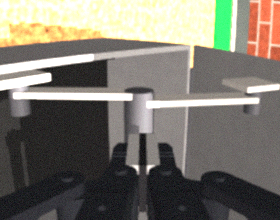

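Call:
move_arm(linear=[[-0.002,0.01,0],[-0.004,0.02,0],[-0.004,0.03,0],[-0.005,0.041,0],[-0.006,0.052,0],[-0.006,0.052,0]], twist=[[0,0,0],[0,0,0],[0,0,0],[0,0,0],[0,0,0],[0,0,0]], hand=[-1,-1,-1,-1,-1,-1])

```text
time: 10.82
tool_pos: [592.9, 58.8, 144.1]
tcp_rot: [-90.6, -45.1, 2.6]
ft_force: [-0.2, -0.1, 1.2]
finger_gap: 0.3
```

```bash
python3 - <<'E'
from an import *
from bench import r
s=r.sense();st(s);print(chest(s["tool_pos"]))
R0=Rn.from_euler('xyz',s["tcp_rot"],degrees=True);print('tool F',R0.inv().apply(s["ft_force"]))
for a in(.65,.6,.55,.5,.45,.41,.38,.34,.3):print(a,(R0.inv().apply(press(a)-s["tool_pos"])/300).round(3).tolist())
E
```

```text
t 10.82 [592.9  58.8 144.1] [-90.6 -45.1   2.6] F [-0.2 -0.1  1.2] gap 0.3 th 0.4792 r 102.1
[ -0.76039274 106.2759172  144.059074  ]
tool F [ 0.71184983 -1.02345191 -0.09852664]
0.65 [0.0, -0.0, 0.002]
0.6 [-0.002, 0.011, 0.003]
0.55 [-0.004, 0.021, 0.003]
0.5 [-0.007, 0.032, 0.003]
0.45 [-0.01, 0.043, 0.003]
0.41 [-0.013, 0.051, 0.003]
0.38 [-0.016, 0.057, 0.003]
0.34 [-0.02, 0.066, 0.003]
0.3 [-0.024, 0.074, 0.003]
```

```bash
python3 k.py | tail -3; python3 -c "
from h import *
c=np.load('pics/last.npz');a=cv2.resize(c['frame'][130:230,250:370],None,fx=6,fy=6,interpolation=cv2.INTER_CUBIC)
cv2.imwrite('pics/s6.png',cv2.convertScaleAbs(a[:,:,::-1],alpha=1.7))"
```

```text
dark at 311 352
near end 311 349
near end* 310 353
```

View pics/s6.png

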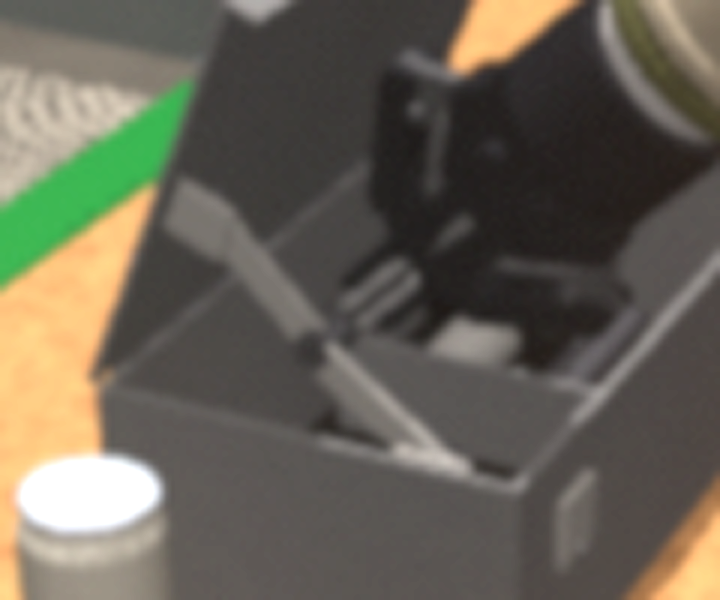

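The fingertips are on the pin (near end now at (312,346)), and the knee is giving. I'll continue.

Call:
move_arm(linear=[[-0.001,0.008,0],[-0.003,0.016,0],[-0.005,0.024,0],[-0.007,0.032,0],[-0.01,0.043,0],[-0.013,0.051,0],[-0.016,0.057,0],[-0.018,0.062,0],[-0.018,0.062,0]], twist=[[0,0,0],[0,0,0],[0,0,0],[0,0,0],[0,0,0],[0,0,0],[0,0,0],[0,0,0],[0,0,0]], hand=[-1,-1,-1,-1,-1,-1,-1,-1,-1])

```text
time: 11.72
tool_pos: [601.3, 59.0, 125.9]
tcp_rot: [-90.6, -44.9, 2.6]
ft_force: [-0.1, -0.0, 1.2]
finger_gap: -0.2
```

```bash
python3 k.py; python3 - <<'E'
from an import *
c=np.load('pics/last.npz')
a=cv2.resize(c["frame"][130:230,250:370],None,fx=6,fy=6,interpolation=cv2.INTER_CUBIC).max(2).astype(float)
g=cv2.GaussianBlur(a[320:420,270:312],(21,21),0);i=np.argmin(g);u,v=270+i%42,320+i//42;print(u,v);knee(c,(u+20,v-20))
from bench import r
s=r.sense();R0=Rn.from_euler('xyz',s["tcp_rot"],degrees=True);print(chest(s["tool_pos"]),'tool F',R0.inv().apply(s["ft_force"]))
E
```

```text
t 11.72 [601.3  59.  125.9] [-90.6 -44.9   2.6] F [-0.1 -0.   1.2] gap -0.2 th 0.3384 r 87.1
tan,rad [ 0.2 -0.4] [[1.1, -0.3], [-0.4, -0.4], [-0.2, -0.5]]
dark at 337 310
near end 344 307
near end* 347 304
288 386
[ 15.6 114.  118.5] r 68.7 ang 0.303
[  7.53159493 106.20268516 126.02168777] tool F [-0.40777894  0.41212044  0.76506377]
```

Call:
move_arm(linear=[[0,-0.03,0],[0,-0.09,0],[0,-0.17,0],[0,-0.26,0],[0,-0.36,0],[0,-0.46,0],[0,-0.55,0],[0,-0.6,0],[0,-0.6,0]], twist=[[0,0,0],[0,0,0],[0,0,0],[0,0,0],[0,0,0],[0,0,0],[0,0,0],[0,0,0],[0,0,0]], hand=[-1,-1,-1,-1,-1,-1,-1,-1,-1])

```text
time: 12.62
tool_pos: [519.0, 65.2, 210.4]
tcp_rot: [-90.9, -44.8, 2.6]
ft_force: [0.0, -0.2, 0.8]
finger_gap: -0.1
```

```bash
python3 k.py|head -1; python3 - <<'E'
from an import *
from bench import r
c=np.load('pics/last.npz')
a=cv2.resize(c["frame"][130:230,250:370],None,fx=6,fy=6,interpolation=cv2.INTER_CUBIC).max(2).astype(float)
g=cv2.GaussianBlur(a[320:420,270:312],(21,21),0);i=np.argmin(g);u,v=270+i%42,320+i//42;print(u,v);knee(c,(u+20,v-20))
def lid(c):
    P=cloud(c);q=(P-ORG)@np.array([ex,ey,[0,0,1]]).T;m=(c["range_z"]>0)&(abs(q[...,1])<140)&(q[...,2]>160)&(q[...,2]<262)&(q[...,0]<80)&(q[...,0]>-40)
    x,z=q[m][:,0],q[m][:,2];th=np.arctan2(z-110,90-x);print('lid pts',m.sum(),np.percentile(th,[10,50,90]).round(3))
lid(r.snapshot("side"));lid(r.snapshot("top"));lid(np.load('pics/s3.npz'));lid(np.load('pics/s4.npz'))
s=r.sense();t=arcpos(1.09);print(t)
plan(s,t+[-20,0,90],yawR(2.4));plan(s,t+[-60,60,90],yawR(2.4))
E
```

```text
t 12.62 [519.   65.2 210.4] [-90.9 -44.8   2.6] F [ 0.  -0.2  0.8] gap -0.1 th 0.6045 r 199.4
287 385
[ 16.  114.  118.8] r 69.2 ang 0.306
lid pts 926 [1.033 1.095 1.112]
lid pts 1255 [1.1   1.129 1.18 ]
lid pts 1034 [1.052 1.119 1.136]
lid pts 1352 [1.142 1.193 1.21 ]
[583.83470683 -47.63552525 296.49105575]
lin [0.5074, -0.3169, -0.3862] tw [0.009, -0.0022, 0.4981] rows 6.3
lin [0.4193, -0.4078, -0.1819] tw [0.009, -0.0022, 0.4981] rows 6.3
```

Call:
move_arm(linear=[[0.1,-0.1,-0.03],[0.2,-0.2,-0.08],[0.3,-0.3,-0.12],[0.42,-0.41,-0.18],[0.42,-0.41,-0.18],[0.42,-0.41,-0.18],[0.42,-0.41,-0.18],[0.42,-0.41,-0.18],[0.42,-0.41,-0.18]], twist=[[0,0,0.06],[0,0,0.14],[0,0,0.22],[0,0,0.3],[0,0,0.38],[0,0,0.46],[0,0,0.498],[0,0,0.498],[0,0,0.498]], hand=[-1,-0.5,-0.2,-0.1,-0.1,-0.1,-0.1,-0.1,-0.1])

```text
time: 13.62
tool_pos: [524.8, 12.7, 383.8]
tcp_rot: [-90.6, 0.3, 1.9]
ft_force: [-1.1, 0.7, -0.0]
finger_gap: 38.5
```

```bash
python3 - <<'E'
from an import *
from bench import r
s=r.sense();st(s);t=arcpos(1.078);print(t)
plan(s,t+[0,0,70],yawR(2.4));plan(s,t,yawR(2.4))
E
```

```text
t 13.62 [524.8  12.7 383.8] [-90.6   0.3   1.9] F [-1.1  0.7 -0. ] gap 38.5 th 1.0605 r 328.7
[581.45045702 -47.73545493 295.22801205]
lin [0.1825, 0.0631, -0.2068] tw [0.0067, -0.0054, -0.0038] rows 2.0
lin [0.1839, 0.2964, -0.2044] tw [0.0067, -0.0054, -0.0038] rows 2.9
```

Call:
move_arm(linear=[[0.09,0.02,-0.1],[0.182,0.04,-0.206],[0.183,0.063,-0.206],[0.183,0.12,-0.206],[0.183,0.18,-0.205],[0.183,0.24,-0.205],[0.184,0.28,-0.205],[0.184,0.296,-0.205],[0.184,0.296,-0.205]], twist=[[0.007,-0.005,-0.004],[0.007,-0.005,-0.004],[0.007,-0.005,-0.004],[0.007,-0.005,-0.004],[0.007,-0.005,-0.004],[0.007,-0.005,-0.004],[0.007,-0.005,-0.004],[0.007,-0.005,-0.004],[0.007,-0.005,-0.004]], hand=[-0.1,-0.1,-0.1,-0.1,-0.1,-0.1,-0.1,-0.1,-0.1])

```text
time: 14.37
tool_pos: [580.5, -47.7, 294.9]
tcp_rot: [-90.0, -0.0, 2.4]
ft_force: [-0.1, 0.1, 0.8]
finger_gap: 38.8
```

```bash
python3 - <<'E'
from h import *
from bench import r
s=r.sense();st(s)
c=r.snapshot("wrist");np.savez('pics/w4.npz',**c);cv2.imwrite('pics/w4.png',cv2.convertScaleAbs(c["frame"][120:330,160:500,::-1],alpha=1.5))
E
```

```text
t 14.37 [580.5 -47.7 294.9] [-90.   -0.    2.4] F [-0.1  0.1  0.8] gap 38.8 th 1.0737 r 225.1
```

View pics/w4.png

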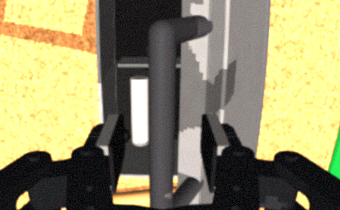

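The bar is centred between the pads (crop x≈162, fingers at 105 and 210). Closing gently.

Call:
move_arm(linear=[[0,0,0],[0,0,0],[0,0,0],[0,0,0],[0,0,0],[0,0,0],[0,0,0]], twist=[[0,0,0],[0,0,0],[0,0,0],[0,0,0],[0,0,0],[0,0,0],[0,0,0]], hand=[-0.3,-0.5,-0.65,-0.72,-0.8,-1,-1], force=20)

```text
time: 15.0
tool_pos: [581.1, -47.8, 297.1]
tcp_rot: [-90.0, -0.1, 2.4]
ft_force: [-4.5, -0.1, 5.3]
finger_gap: 11.3
```

```bash
python3 - <<'E'
from h import *
from bench import r
s=r.sense();st(s)
d=s["tool_pos"]-P0;x=d@ex;th=np.arctan2(d[2],225-x)
P0+=ex*0
arcs(s,[th-.01,th-.03,th-.06,th-.09,th-.12,th-.15,th-.18,th-.21,th-.24,th-.27,th-.29,th-.30])
E
```

```text
t 15.0 [581.1 -47.8 297.1] [-90.   -0.1   2.4] F [-4.5 -0.1  5.3] gap 11.3 th 1.0805 r 226.8
[[-0.004, 0.009, 0.0], [-0.017, 0.016, 0.0], [-0.036, 0.028, 0.0], [-0.055, 0.04, 0.0], [-0.074, 0.052, 0.0], [-0.092, 0.065, 0.0], [-0.11, 0.079, 0.0], [-0.128, 0.093, 0.0], [-0.145, 0.108, 0.0], [-0.161, 0.123, 0.0], [-0.172, 0.133, 0.0], [-0.177, 0.139, 0.0]]
```

Call:
move_arm(linear=[[-0.006,0.004,0],[-0.019,0.011,0],[-0.038,0.023,0],[-0.057,0.035,0],[-0.076,0.047,0],[-0.095,0.06,0],[-0.113,0.074,0],[-0.131,0.088,0],[-0.149,0.103,0],[-0.165,0.118,0],[-0.176,0.128,0],[-0.181,0.134,0]], twist=[[0,0,0],[0,0,0],[0,0,0],[0,0,0],[0,0,0],[0,0,0],[0,0,0],[0,0,0],[0,0,0],[0,0,0],[0,0,0],[0,0,0]], hand=[-1,-1,-1,-1,-1,-1,-1,-1,-1,-1,-1,-1])

```text
time: 16.0
tool_pos: [526.0, -49.8, 256.0]
tcp_rot: [-90.0, -0.1, 2.4]
ft_force: [-0.3, 4.3, 1.6]
finger_gap: 10.7
```

```bash
cat > d.py <<'E'
from an import *
from bench import r
import sys
s=r.sense();st(s)
d=s["tool_pos"]-P0;x=d@ex;th=np.arctan2(d[2],225-x);f=s["ft_force"]
print('tan',round(f[0]*np.sin(th)+f[2]*np.cos(th),1),'rad',round(-f[0]*np.cos(th)+f[2]*np.sin(th),1))
R0=Rn.from_euler('xyz',s["tcp_rot"],degrees=True);Rr=float(sys.argv[1]);D=float(sys.argv[2])
u=[.033,.1,.2,.3,.4,.5,.6,.7,.8,.9,.967,1]
print([(R0.inv().apply(arcpos(th-D*q,Rr)+ex*(225-Rr)-s["tool_pos"])/300).round(3).tolist() for q in u])
E
python3 d.py 226 .3
```

```text
t 16.0 [526.  -49.8 256. ] [-90.   -0.1   2.4] F [-0.3  4.3  1.6] gap 10.7 th 0.7764 r 226.9
tan 0.9 rad 1.4
[[-0.003, 0.007, -0.001], [-0.013, 0.018, -0.001], [-0.029, 0.035, -0.001], [-0.043, 0.053, -0.001], [-0.057, 0.07, -0.001], [-0.071, 0.088, -0.001], [-0.084, 0.107, -0.001], [-0.096, 0.126, -0.001], [-0.108, 0.145, -0.001], [-0.119, 0.165, -0.001], [-0.127, 0.178, -0.001], [-0.13, 0.184, -0.001]]
```

Call:
move_arm(linear=[[-0.004,0.006,0],[-0.015,0.017,0],[-0.031,0.034,0],[-0.045,0.052,0],[-0.059,0.069,0],[-0.073,0.087,0],[-0.086,0.106,0],[-0.098,0.125,0],[-0.11,0.144,0],[-0.121,0.164,0],[-0.129,0.177,0],[-0.132,0.183,0]], twist=[[0,0,0],[0,0,0],[0,0,0],[0,0,0],[0,0,0],[0,0,0],[0,0,0],[0,0,0],[0,0,0],[0,0,0],[0,0,0],[0,0,0]], hand=[-1,-1,-1,-1,-1,-1,-1,-1,-1,-1,-1,-1])

```text
time: 17.0
tool_pos: [486.2, -51.3, 200.1]
tcp_rot: [-89.9, -0.0, 2.4]
ft_force: [4.1, 3.7, -1.0]
finger_gap: 11.3
```

```bash
python3 d.py 226.5 .3
```

```text
t 17.0 [486.2 -51.3 200.1] [-89.9  -0.    2.4] F [ 4.1  3.7 -1. ] gap 11.3 th 0.4725 r 226.6
tan 1.0 rad -4.1
[[-0.003, 0.007, -0.001], [-0.01, 0.02, -0.001], [-0.019, 0.041, -0.001], [-0.028, 0.062, -0.001], [-0.036, 0.083, -0.002], [-0.044, 0.104, -0.002], [-0.05, 0.126, -0.002], [-0.057, 0.148, -0.002], [-0.062, 0.17, -0.002], [-0.067, 0.192, -0.002], [-0.07, 0.207, -0.002], [-0.071, 0.214, -0.002]]
```

Call:
move_arm(linear=[[-0.001,0.007,0],[-0.008,0.02,0],[-0.017,0.041,0],[-0.026,0.062,0],[-0.034,0.083,0],[-0.041,0.104,0],[-0.047,0.126,0],[-0.054,0.148,0],[-0.059,0.17,0],[-0.064,0.192,0],[-0.067,0.207,0],[-0.068,0.214,0]], twist=[[0,0,0],[0,0,0],[0,0,0],[0,0,0],[0,0,0],[0,0,0],[0,0,0],[0,0,0],[0,0,0],[0,0,0],[0,0,0],[0,0,0]], hand=[-1,-1,-1,-1,-1,-1,-1,-1,-1,-1,-1,-1])

```text
time: 18.0
tool_pos: [465.9, -52.2, 135.2]
tcp_rot: [-90.0, -0.1, 2.4]
ft_force: [2.3, 1.8, -0.2]
finger_gap: 10.9
```

```bash
python3 d.py 226 .14
```

```text
t 18.0 [465.9 -52.2 135.2] [-90.   -0.1   2.4] F [ 2.3  1.8 -0.2] gap 10.9 th 0.1706 r 225.3
tan 0.2 rad -2.3
[[-0.003, 0.003, -0.001], [-0.004, 0.01, -0.001], [-0.006, 0.02, -0.001], [-0.007, 0.031, -0.001], [-0.008, 0.041, -0.001], [-0.009, 0.052, -0.001], [-0.01, 0.062, -0.001], [-0.011, 0.073, -0.001], [-0.012, 0.083, -0.001], [-0.013, 0.094, -0.001], [-0.013, 0.101, -0.001], [-0.013, 0.104, -0.001]]
```

Call:
move_arm(linear=[[0,0.003,0],[-0.001,0.01,0],[-0.003,0.02,0],[-0.005,0.031,0],[-0.006,0.041,0],[-0.007,0.052,0],[-0.008,0.062,0],[-0.009,0.073,0],[-0.01,0.083,0],[-0.011,0.094,0],[-0.011,0.101,0],[-0.011,0.104,0]], twist=[[0,0,0],[0,0,0],[0,0,0],[0,0,0],[0,0,0],[0,0,0],[0,0,0],[0,0,0],[0,0,0],[0,0,0],[0,0,0],[0,0,0]], hand=[-1,-1,-1,-1,-1,-1,-1,-1,-1,-1,-1,-1])

```text
time: 19.0
tool_pos: [463.2, -52.4, 103.9]
tcp_rot: [-90.0, -0.1, 2.4]
ft_force: [5.4, 2.3, -1.1]
finger_gap: 10.8
```

Call:
move_arm(linear=[[0,0.003,0],[0,0.006,0],[0,0.009,0],[0,0.012,0],[0,0.012,0]], twist=[[0,0,0],[0,0,0],[0,0,0],[0,0,0],[0,0,0]], hand=[-1,-1,-1,-1,-1])

```text
time: 19.42
tool_pos: [463.3, -52.4, 101.3]
tcp_rot: [-90.0, -0.1, 2.4]
ft_force: [-2.6, 3.9, 9.1]
finger_gap: 11.2
```

```bash
python3 - <<'E'
from h import *
from bench import r
for n in("side","top"):
    c=r.snapshot(n);np.savez(f'pics/{n}9.npz',**c);o=np.load(f'pics/{n}0.npz');P,Q=cloud(c),cloud(o)
    C=(Q-ORG)@np.array([ex,ey,[0,0,1]]).T
    D=(P-ORG)@np.array([ex,ey,[0,0,1]]).T
    for lo,hi in((-85,-60),(-60,-20),(20,80)):
        m=lambda C,c:(c["range_z"]>0)&(abs(C[...,1]-100)<35)&(C[...,0]>lo)&(C[...,0]<hi)&(C[...,2]>90)&(C[...,2]<150)
        print(n,lo,'z before',np.median(C[m(C,o)][:,2]).round(2),'now',np.median(D[m(D,c)][:,2]).round(2),m(D,c).sum())
E
python3 d.py 226 .02 | head -2
```

```text
side -85 z before 117.5 now 117.51 186
side -60 z before 119.83 now 119.82 288
side 20 z before 119.36 now 119.4 363
top -85 z before 114.95 now 115.1 282
top -60 z before 117.39 now 117.21 425
top 20 z before 116.51 now 116.82 598
t 19.52 [463.3 -52.4 101.3] [-90.   -0.1   2.4] F [-2.5  2.7  8.9] gap 10.6 th 0.0189 r 224.7
tan 8.9 rad 2.6
```

The lid height matches the initial pictures within about 0.3 mm, so it is shut. Releasing.

Call:
move_arm(linear=[[0,0,0],[0,0,0],[0,0,0],[0,0,0],[0,-0.05,0],[0,-0.15,0],[0,-0.27,0],[0,-0.4,0],[0,-0.5,0],[0,-0.5,0],[0,-0.5,0]], twist=[[0,0,0],[0,0,0],[0,0,0],[0,0,0],[0,0,0],[0,0,0],[0,0,0],[0,0,0],[0,0,0],[0,0,0],[0,0,0]], hand=[-0.5,-0.15,-0.15,-0.15,-0.15,-0.15,-0.15,-0.15,-0.15,-0.15,-0.15])

```text
time: 20.43
tool_pos: [464.2, -52.9, 253.6]
tcp_rot: [-90.1, -0.4, 2.4]
ft_force: [0.4, -0.1, -1.1]
finger_gap: 35.9
```

```bash
python3 - <<'E'
from h import *
from bench import r
st(r.sense())
o=np.load('pics/side0.npz');c=r.snapshot("side");A=cloud(o);B=cloud(c);T=np.array([ex,ey,[0,0,1]]).T
for X,k in((A,o),(B,c)):
    C=(X-ORG)@T;m=(k["range_z"]>0)&(abs(C[...,1]-100)<35)&(C[...,0]>-85)&(C[...,0]<-50)&(C[...,2]>90)&(C[...,2]<150);print(np.median(C[m][:,2]))
d=np.abs(o["frame"].astype(int)-c["frame"]).max(2)
for n,(x0,y0,x1,y1) in dict(can=(245,200,290,285),wood=(290,250,362,315),hammer=(385,165,435,185)).items():print(n,(d[y0:y1,x0:x1]>40).sum())
print(r.hand_in())
E
```

```text
t 20.43 [464.2 -52.9 253.6] [-90.1  -0.4   2.4] F [ 0.4 -0.1 -1.1] gap 35.9 th 0.6105 r 273.2
117.84622460416254
117.86747599686318
can 0
wood 0
hammer 0
the job is handed in; nothing more can be done
None
```

The stay trial is done and handed in at about 20.4 s on the robot's clock. I raised the lid by its handle until the stay straightened at about 1.19 rad. I then eased it until the stay took the load, and let go so the lid stood on the stay alone. I pressed the pin down until the middle joint was broken to about 1.5 rad by my estimate, with the lid still at about 1.08 rad. Then I took the handle again and lowered the lid until it was shut.

**Last checks**
- **Lid:** its height matches the opening pictures within about 0.02 mm in the side view, with the robot clear of it.
- **Bystanders:** nothing changed around the can, the timber or the hammer in the side view.
- **Forces:** at the stop I read about 3 N of resistance to lifting, and 4 N when easing onto the locked stay. Both are under the 9 N at which the foot plate slips.
- **Stay after pressing:** the pin did not move when I withdrew the fingers.

**What disagreed or is uncertain**
- **Radial pull:** while raising the lid I briefly pulled along its length with up to about 22 N, because my first hinge height was some 4 mm off. The stay was far from straight then, and I corrected it.
- **Grip height:** the gripper sat about 8 mm higher on the handle when shutting than at the first grip. I confirmed the lid was shut from camera depth and a firm 9 N contact.
- **Lock point:** I judged it by force and by the pin moving up as I eased the lid. Position estimates for the pin from the side and wrist cameras differed by about 6 mm.
- **Pressing force:** I read only about 1 N while pressing the pin, against the expected 4 N. Pictures showed the joint following the fingers.
- **Pictures:** I viewed 14, four over the budget of 10.

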